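Fit the pressure cap to a motorcycle radiator and hold it home

TASK

Fit the steel pressure cap that lies on the bench to the filler neck of the radiator: line up its ears with the two slots in the neck, push it down against its spring and turn it a quarter turn clockwise (seen from above) up to its stop. Finish still gripping the cap, keeping it pressed well down on the neck and turned to the stop, so that the lock screw can be put in; leave the oil plug, the spanner and the bottle where they are.

Things in the scene. Friction and masses are not known exactly. Their poses are not given: they have to be found in the camera images.
- cap_ears (a point): Pressure cap, loose, bright steel, upright on the bench, about 90 g, 26 mm high: round shell 49 mm across with two ears on opposite sides, 62 mm over their flat ends, each 18 mm wide, 9 mm high; grip the ends. Point: on its axis, mid-height of the ears, 21.5 mm above its underside. x: along the ears (a half turn looks the same); z: up. Where it and the oil plug stand may be swapped.
- cap_lug (a point): Locking lug under the cap's ear at +x, and a second facing it, each 8 mm wide, 2.5 mm thick, pointing inwards from the skirt (45 mm across inside) to 17.5 mm from the axis. Point: middle of the lug, 20 mm from the axis, 7.25 mm below cap_ears. Axes as cap_ears.
- cap_plate (a point): Underside of the cap's round rubber spring plate, 19 mm across, on which the cap stands; on the axis, 21.5 mm below cap_ears. The point is fixed to the cap's shell. The plate gives way upwards from 5 N, 0.9 N more per mm, travel 10 mm.
- neck (a point): Radiator filler neck, fixed: on its axis, at the top of its flange, 230 mm above the bench. z up, x through the two slots. Flange 41 mm across, 3 mm thick; bore 25, tube 29 mm across. A cap put on along the slots meets its spring seat with cap_ears 7.5 mm above this point, can turn at 1 mm or lower (about 11 N), is fully down at -2 mm (13.5 N).
- neck_slot (a point): Middle of the flange's slot at +x, 19 mm from the neck's axis, at the flange's top; another opposite at -x. Each is open at the rim and 13 mm wide; the lugs drop through. Pushed down past the 2 mm safety lip the cap turns only clockwise seen from above, 90 degrees to a stop (ears along the neck's y). Let go there it rises to cap_ears 3 mm above neck and stays locked.
- radiator: Aluminium radiator with dark core, fixed in two wooden blocks 110 mm long in x. Origin on the bench under the neck's axis, axes as neck. 40 mm thick (x), top at z 190 mm, from y +18 to -242 mm. On the tank's +y end a hose stub at z 60 reaches y 46 mm; an overflow stub on the neck at z 200 reaches y 34 mm. Brackets on top, at y -60 and -165, reach z 211.
- plug_mid (a point): Black plastic oil plug, a bystander: round, 38 mm across, 33 mm high, with a single bar on top, standing on the bench. Point: its middle, 16.5 mm up.
- spanner_grip (a point): Steel spanner, a bystander, 170 mm long, lying flat on the bench between the robot and the radiator. Point: on its handle; x axis along it.
- bottle_mid (a point): White plastic bottle with a black cap, a bystander, 60 mm across and 150 mm high, standing on the bench. Point: its middle, 75 mm up.
Things that resemble listed ones, but are neither listed nor needed, are in the scene too. Leave any purple or yellow look-alike of the part that bears cap_ears alone.

How it is judged (in metres and radians):
On the way, in this order (a step that is already met when the one before it is completed fails the run):
1. the cap is picked up off the bench (height (world z) of cap_ears above 0.08 m and contact force between the fingers and cap above 1 N), for 0.2 s.
2. the cap is on the neck, its ears along the slots and its lugs pushed in through them against the spring (z of cap_ears in the frame of neck below 0.005 m and horizontal distance between cap_ears and neck below 0.005 m and angle between the x axis of cap_ears and the x axis of neck, either way round below 0.3 rad), for 0.1 s.
At the end, for the whole second after the job is handed in: The cap is on the neck (within 4 mm of its axis, upright), turned to its stop (ears within 0.2 rad of the neck's y axis), at rest, and the fingers still grip it (over 2 N) and press it down: cap_ears less than 1.8 mm above the flange (3 mm if let go) (z of cap_ears in the frame of neck between -0.006 and 0.0018 m and horizontal distance between cap_ears and neck below 0.004 m and angle between the x axis of cap_ears and the y axis of neck, either way round below 0.2 rad and angle between cap_ears's own z axis and vertical below 0.1 rad and contact force between the fingers and cap above 2 N and linear speed of cap below 0.02 m/s); the arm keeps its last pose, push and grip.
It fails at once if the oil plug is moved by more than 25 mm (distance of plug_mid from where it was at the start of the episode above 0.025 m).
It fails at once if the spanner is moved by more than 25 mm (distance of spanner_grip from where it was at the start of the episode above 0.025 m).
It fails at once if the bottle is moved by more than 25 mm (distance of bottle_mid from where it was at the start of the episode above 0.025 m).
It also fails if it takes over 54 s, if anything falls off the work surface, if the arm or the gripper's body presses on something with over 40 N, if the wrist force passes 120 N, or if a joint passes its speed limit or range.

ROBOT

A 7-joint arm with a two-finger parallel gripper is mounted at the origin on the work surface. World frame = base frame: x ahead of the robot, y to its left, z up, the work surface at z = 0. Lengths are in mm, angles in rad, forces in N, time in s.
With the tool pointing down it reaches from about 350 to 775 mm from the base axis. Payload 3.1 kg.
Tool frame: the origin (TCP) lies on the centre line of the jaws, within the pads' length; the fingertips stand 14 mm ahead of it and the grasp point (between the pads) lies 5 mm behind it (arm.tip_reach is the distance from the TCP to the fingertips, in mm); z points along the fingers, y is the line along which they close (so a half turn about z gives the same grasp; the last joint's range is limited). The gripper opens to 85 mm and grips with 20 to 120 N. Pads are 22 mm wide; open, the fingers measure 114 mm over their backs; the gripper's body (76 mm by 85 mm) begins 54 mm behind the grasp point. The pads swing forward as they close: fully open they stand 13 mm farther back than shut.
Start: joints at [-1.279, 0.311, 0.014, 1.512, -0.004, 1.319, -0.027], TCP at [180.173, 519.668, 245.304] pointing down, gripper open.
Joint ranges: [-2.7, 2.7], [-0.3, 1.91], [-1.27, 1.3], [0.12, 2.57], [-1.44, 4.58], [0.2, 2.03], [-3.05, 3.05]. Speed limits (rad/s): [2.79, 2.79, 3.14, 3.14, 3.14, 3.14, 3.14].

INTERFACE

Orientations are given as [roll, pitch, yaw] about the fixed x, y, z axes, in that order (R = Rz(yaw) Ry(pitch) Rx(roll)).
In Python, from bench import arm, get_image gives the robot as it stands. The module is installed in compiled form; this text tells all that it offers.
- The arm moves only by the shell command python3 -m handwheel 'ROWS'. ROWS is JSON, a list of rows, each a list of 3 entries, a list of its own where there are three numbers: the shift along the tool's x, y, z in units of 40 mm (1.0 is 40 mm), then the turn about the tool's z in units of 8 degrees (1.0 is 8 degrees), then the closure, from 0 (fully open) to 1 (shut). A call has exactly 8 rows; each row shifts and turns the commanded pose from where the row before left it, along the tool's axes as they then stand; what a row does not reach is not made up. A row lasts 1/10 s, in which the tool goes at most 50 mm and 8.59 degrees, less where a joint would pass 70% of its speed; a pose out of reach is approached as far as the arm can. A call is refused whole if a number of a shift passes 1 or a number of a turn 1, either way. A call with a gripper value outside its range is refused whole. The fingers move at their own pace and stop on an object; the grip force is fixed at half the most. Time passes only in rows, so rows that do not move let the fingers close, or fill a call up. It gives the time, the measured TCP pose, the force, the opening and the grip force at its end, in the units of the state.
- arm.observe(): the state, without advancing time (a new reading comes with each control period).
- get_image(name): name is "side" or "top" or "wrist"; returns a dict with "pixels" (400x640x3 uint8, red, green, blue), "intrinsics" (3x3 intrinsics, pixels), "R" (3x3) and "t" (3): a world point X has camera coordinates R X + t. Camera axes: x right, y down, z forward; pixel columns grow to the right and rows downward; lengths in mm; the calibration is good to about 2 mm. The wrist camera is an equidistant fisheye: a pixel r from the principal point sees the ray r / f radians off the axis. A picture is of the moment at which its call begins. There is no depth.
- arm.sign_off(): hands the job in; it is judged then, once.
The state is a dict: "t": time; "joints": joint angles; "joint_velocities": joint speeds; "tau": joint torques, N m; "tool_pos": TCP position; "eef_rot": TCP orientation; "wrist_force": force on the tool from outside, world axes, zero at the start; "torque": the same for the moment, N m; "opening": finger opening in mm; "gripper_force": force on a finger pad.
Only numpy, scipy, OpenCV 4.12 (cv2) and the standard library are available. Lean on these libraries where they do the work, as an engineer would, in place of code of your own. Each camera call takes 0.05 s, during which the arm holds its last target. There are 200 camera calls.

## Working session

There is one attempt and no reset: what is moved stays moved. The work goes in short steps, Python scripts to look and compute and a shell command to move; the robot and the scene stay as the last step left them, time stands still between calls to the robot, and variables do not carry over. Pictures are saved under pics/ and viewed, at most 10 in all, crops included, and the job is handed in when it is done.

```bash
mkdir -p pics; cat > h.py <<'E'
import numpy as np, cv2
from bench import arm, get_image
def snap(n,f):
    d=get_image(n); cv2.imwrite('pics/'+f+'.png',d['pixels'][:,:,::-1]); np.savez('pics/'+f+'.npz',**{k:np.asarray(v) for k,v in d.items()}); return d
def load(f): return dict(np.load('pics/'+f+'.npz'))
def ray(d,uv,fish=False):
    K=np.array(d['intrinsics']);R=np.array(d['R']);t=np.array(d['t'])
    p=np.linalg.solve(K,[uv[0],uv[1],1.0])
    if fish:
        r=np.hypot(p[0],p[1]); p=np.array([p[0]/max(r,1e-9)*np.sin(r),p[1]/max(r,1e-9)*np.sin(r),np.cos(r)])
    return -R.T@t, R.T@p/np.linalg.norm(p)
def onz(d,uv,z,fish=False):
    c,v=ray(d,uv,fish); return c+v*(z-c[2])/v[2]
def proj(d,X):
    p=np.array(d['intrinsics'])@(np.array(d['R'])@np.asarray(X,float)+np.array(d['t'])); return p[:2]/p[2]
E
python3 - <<'E'
from h import *
for n in ('side','top'):
    d=snap(n,n+'0'); print(n,-np.array(d['R']).T@d['t'], np.array(d['intrinsics']).round(1).tolist())
s=arm.observe(); print(s)
E
```

```text
side [311.7216996  724.63407878 683.07180431] [[441.9, 0.0, 316.1], [0.0, 441.9, 201.8], [0.0, 0.0, 1.0]]
top [ 367.31590347  121.47824936 1084.97794986] [[499.3, 0.0, 323.9], [0.0, 499.3, 205.4], [0.0, 0.0, 1.0]]
{'t': 0.1, 'joints': array([-1.27871948,  0.31166156,  0.01400329,  1.51291398, -0.0043705 ,
        1.31920644, -0.02723069]), 'joint_velocities': array([ 5.25539404e-04, -1.95096445e-03, -2.07433984e-05, -4.02727167e-03,
        1.26353552e-03, -2.57312802e-03,  1.87564140e-03]), 'tau': array([ 1.09201312e-03, -3.80853796e+01,  1.46982148e-01, -2.31240427e+01,
        1.24056489e-02,  8.15884414e-03,  4.13415819e-06]), 'tool_pos': array([179.98079077, 519.04772997, 244.3140296 ]), 'eef_rot': array([-3.13943686e+00,  1.22039819e-04,  2.80785926e+00]), 'wrist_force': array([ 0.6088968 ,  0.21966438, -0.40621643]), 'torque': array([-0.00092382, -0.01482573, -0.04042459]), 'gripper_force': 0.0, 'opening': 85.3448555550351}
```

View pics/top0.png

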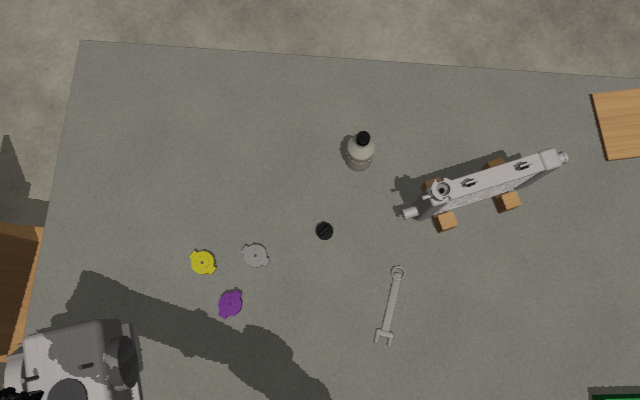

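View pics/side0.png

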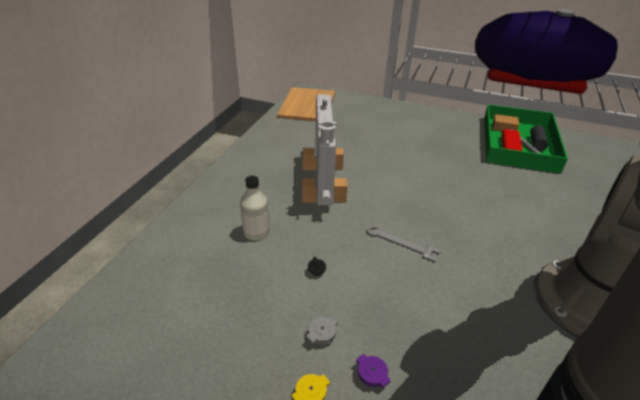

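The top view shows the only bright steel cap at (255,255). The yellow (203,263) and purple (230,304) ones are look-alikes, and the black plug is at (325,231). The neck is at (441,189), the bottle at (361,150) and the spanner at (390,305). Next I'll confirm the grey one with an enlarged crop and measure.

```bash
python3 - <<'E'
from h import *
d=load('top0'); im=d['pixels']
a=cv2.resize(im[230:282,225:290],None,fx=6,fy=6,interpolation=cv2.INTER_CUBIC)
b=cv2.resize(im[165:217,405:470],None,fx=6,fy=6,interpolation=cv2.INTER_CUBIC)
cv2.imwrite('pics/crop1.png',np.hstack([a,b])[:,:,::-1])
print('R',d['R'].round(3).tolist())
for n,uv,z in (('cap',(255,255),24),('plug',(325,231),33),('yellow',(203,263),24),('purple',(230,304),24),('neck',(441,189),230),('bottlecap',(363,138),150),('tankfar',(558,158),190),('sp1',(398,272),3),('sp2',(384,338),3)):
    print(n,onz(d,uv,z).round(1))
print(proj(d,[180,519,244]),proj(d,[0,0,0]))
E
```

```text
R [[0.076, -0.997, 0.0], [-0.977, -0.075, -0.2], [0.199, 0.015, -0.98]]
cap [464.6 275.6  24. ]
plug [525.9 131.1  33. ]
yellow [439.3 383.7  24. ]
purple [358.9 317.   24. ]
neck [586.2 -68.6 230. ]
bottlecap [698.1  69.5 150. ]
tankfar [ 672.5 -293.3  190. ]
sp1 [453.5 -32.1   3. ]
sp2 [313.8  -9.2   3. ]
[ 65.17782554 407.78856943] [370.87482217 500.84551209]
```

View pics/crop1.png

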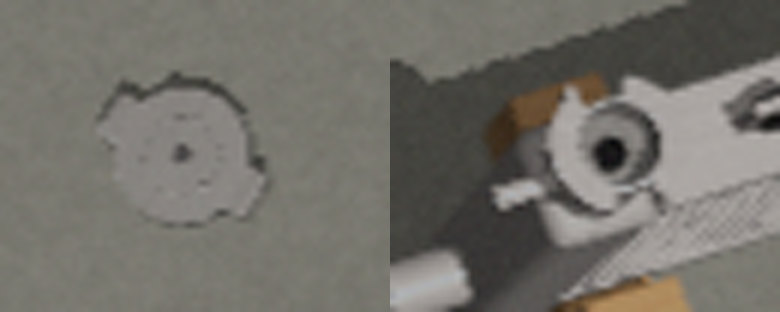

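The crop confirms it: a plain steel round cap with ears at crop (115,112) and (252,195), i.e. pixels (244.2,248.7) and (267,262.5). The neck flange centre is near (441,189.5), with its slot facing up in the image. Next I'll work out the approach.

```bash
cat >> h.py <<'E'
def plan(x,y,z,ang=None):
    from scipy.spatial.transform import Rotation as Ro
    s=arm.observe(); R=Ro.from_euler('xyz',s['eef_rot']).as_matrix(); p=s['tool_pos']
    ya=np.arctan2(R[1,1],R[0,1]); u=R.T@(np.array([x,y,z])-p)/40
    print('t',round(s['t'],2),'tcp',p.round(1),'rot',s['eef_rot'].round(3),'yang',ya.round(3),'j1,j7',s['joints'][[0,6]].round(2),'F',s['wrist_force'].round(1),'open',round(s['opening'],1),'grip',round(s['gripper_force'],1))
    print('shift units',u.round(3))
    if ang is not None:
        dl=(ang-ya+np.pi/2)%np.pi-np.pi/2
        print('turn units',round(-np.degrees(dl)/8,3))
E
python3 - <<'E'
from h import *
d=load('top0')
a=onz(d,(244.2,248.7),24);b=onz(d,(267,262.5),24); v=a-b
print(a,b,np.linalg.norm(v),np.arctan2(v[1],v[0]))
plan(465,275,130,np.arctan2(v[1],v[0]))
E
```

```text
[476.18827854 299.95493527  24.        ] [450.69811371 248.61094409  24.        ] 57.323240776007225 1.10998586711877
t 0.1 tcp [180.  519.  244.3] rot [-3.139  0.     2.808] yang 1.237 j1,j7 [-1.28 -0.03] F [ 0.6  0.2 -0.4] open 85.3 grip 0.0
shift units [-8.731 -3.424  2.866]
turn units 0.91
```

```bash
python3 -m handwheel '[[[-0.7,-0.3,0.2],0,0],[[-1,-0.4,0.3],0,0],[[-1,-0.4,0.3],0,0],[[-1,-0.4,0.3],0,0],[[-1,-0.4,0.3],0,0],[[-1,-0.4,0.3],0,0],[[-1,-0.4,0.3],0,0],[[-0.8,-0.3,0.3],0,0]]'; python3 -c "
from h import *
plan(465,275,120,1.11)"
```

```text
t: 0.9
tool_pos: [426.1, 305.2, 152.6]
eef_rot: [-3.14, 0.001, 2.805]
wrist_force: [0.3, 0.2, 0.2]
opening: 85.3
gripper_force: 0.0
t 0.9 tcp [426.1 305.2 152.6] rot [-3.140e+00  1.000e-03  2.805e+00] yang 1.235 j1,j7 [-0.8   0.64] F [0.3 0.2 0.2] open 85.3 grip 0.0
shift units [-1.167 -0.391  0.816]
turn units 0.892
```

```bash
python3 -m handwheel '[[[-0.4,-0.2,0.2],0,0],[[-0.3,-0.1,0.2],0,0],[[-0.2,0,0.2],0,0],[[0,0,0.0],0.9,0],[[0,0,0],0,0],[[0,0,0],0,0],[[0,0,0],0,0],[[0,0,0],0,0]]'; python3 - <<'E'
from h import *
plan(465,275,120,1.11)
d=snap('wrist','w1'); print(d['intrinsics'].round(1).tolist(), (-d['R'].T@d['t']).round(1))
E
```

```text
t: 1.7
tool_pos: [454.2, 285.5, 129.5]
eef_rot: [3.141, -0.0, 2.684]
wrist_force: [-0.2, 0.1, -0.1]
opening: 85.2
gripper_force: 0.0
t 1.7 tcp [454.2 285.5 129.5] rot [ 3.141 -0.     2.684] yang 1.114 j1,j7 [-0.76  0.6 ] F [-0.2  0.1 -0.1] open 85.2 grip 0.0
shift units [-0.359 -0.116  0.238]
turn units 0.025
[[309.7, 0.0, 314.8], [0.0, 309.7, 198.0], [0.0, 0.0, 1.0]] [389.4 318.1 258.2]
```

View pics/w1.png

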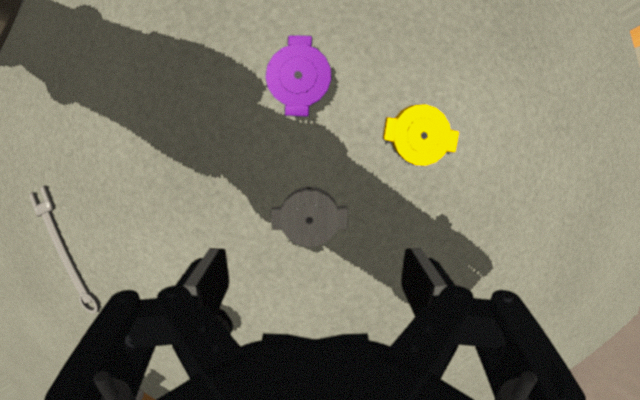

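The wrist view shows the cap in the arm's shadow, with its centre hole at about (309.5,219.5) and ear ends near (272,218) and (348,217). I'll refine these numerically.

```bash
python3 - <<'E'
from h import *
d=load('w1')
c=onz(d,(309.5,219.5),26,1);a=onz(d,(272,218),26,1);b=onz(d,(348,217),26,1)
v=b-a
print(c,(a+b)/2,np.linalg.norm(v),np.arctan2(v[1],v[0]))
im=cv2.resize(d['pixels'][180:260,255:365],None,fx=7,fy=7,interpolation=cv2.INTER_CUBIC)
im=cv2.convertScaleAbs(im,alpha=2.2); cv2.imwrite('pics/crop2.png',im[:,:,::-1])
plan(*((a+b)/2)[:2],60,np.arctan2(v[1],v[0]))
E
```

```text
[465.42423754 275.90053153  26.        ] [464.11510251 276.91150955  26.        ] 60.98731028245777 1.1290811098246822
t 1.75 tcp [454.2 285.4 129.5] rot [3.141 0.    2.684] yang 1.113 j1,j7 [-0.76  0.6 ] F [0.7 0.4 0.6] open 85.4 grip 0.0
shift units [-0.315 -0.081  1.738]
turn units -0.115
```

View pics/crop2.png

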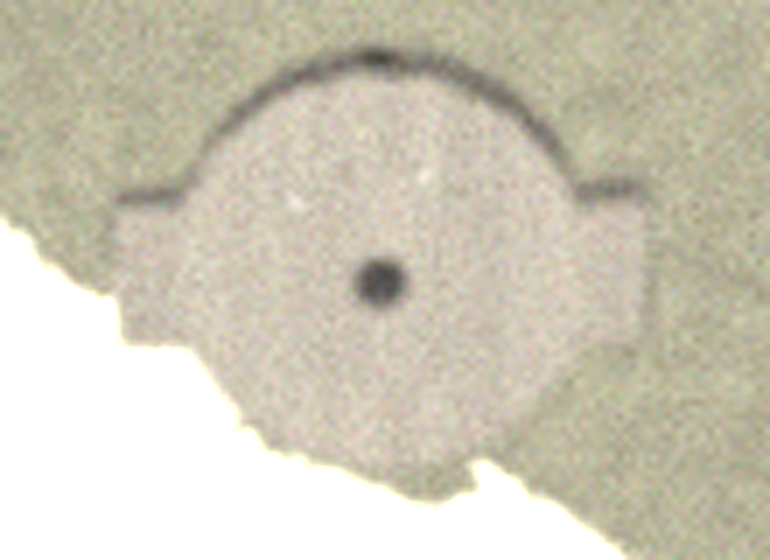

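```bash
python3 -m handwheel '[[[-0.2,-0.1,0.3],0,0],[[-0.14,0,0.5],-0.05,0],[[0,0,0.5],0,0],[[0,0,0.5],0,0],[[0,0,0.4],0,0],[[0,0,0.2],0,0],[[0,0,0],0,0],[[0,0,0],0,0]]'; python3 -c "
from h import *
plan(465,276.2,18,1.12)"
```

```text
t: 2.55
tool_pos: [465.3, 275.1, 33.6]
eef_rot: [3.141, 0.001, 2.689]
wrist_force: [-0.3, -0.1, 0.5]
opening: 85.1
gripper_force: 0.0
t 2.55 tcp [465.3 275.1  33.6] rot [3.141e+00 1.000e-03 2.689e+00] yang 1.118 j1,j7 [-0.72  0.67] F [-0.3 -0.1  0.5] open 85.1 grip 0.0
shift units [0.019 0.02  0.389]
turn units -0.013
```

```bash
python3 -m handwheel '[[[0,0,0.2],0,0],[[0,0,0.19],0,0],[[0,0,0],0,0.3],[[0,0,0],0,1],[[0,0,0],0,1],[[0,0,0],0,1],[[0,0,0],0,1],[[0,0,0],0,1]]'; python3 -c "
from h import *
plan(465,276.2,118,1.12)"
```

```text
t: 3.35
tool_pos: [464.9, 275.4, 17.9]
eef_rot: [3.141, 0.0, 2.689]
wrist_force: [-0.5, 0.9, 1.0]
opening: 60.3
gripper_force: 64.8
t 3.35 tcp [464.9 275.4  17.9] rot [3.141 0.    2.689] yang 1.118 j1,j7 [-0.72  0.67] F [-0.5  0.9  1. ] open 60.3 grip 64.8
shift units [ 0.007  0.021 -2.503]
turn units -0.011
```

```bash
python3 -m handwheel '[[[0,0,-0.4],0,1],[[0,0,-0.8],0,1],[[0,0,-1],0,1],[[0,0,-1],0,1],[[0,0,-1],0,1],[[0,0,-1],0,1],[[0,0,-1],0,1],[[0,0,-1],0,1]]'; python3 -m handwheel '[[[0,0,-0.6],0.9,1],[[0,0,0],0.9,1],[[0,0,0],0.9,1],[[0,0,0],0.9,1],[[0,0,0],0.9,1],[[0,0,0],0.9,1],[[0,0,0],0,1],[[0,0,0],0,1]]'; python3 -c "
from h import *
plan(555,20,330,0.366)"
```

```text
t: 4.15
tool_pos: [464.5, 275.1, 307.3]
eef_rot: [3.141, 0.0, 2.689]
wrist_force: [0.6, 0.9, -0.8]
opening: 60.4
gripper_force: 65.1
t: 4.95
tool_pos: [464.7, 275.3, 329.5]
eef_rot: [-3.141, 0.0, 1.938]
wrist_force: [0.6, 0.8, -0.7]
opening: 60.5
gripper_force: 65.1
t 4.95 tcp [464.7 275.3 329.5] rot [-3.141  0.     1.938] yang 0.367 j1,j7 [-0.83 -0.12] F [ 0.6  0.8 -0.7] open 60.5 grip 65.1
shift units [-6.767 -0.183 -0.012]
turn units 0.008
```

```bash
python3 -m handwheel '[[[-0.5,0,0],0,1],[[-1,0,0],0,1],[[-1,0,0],0,1],[[-1,0,0],0,1],[[-1,0,0],0,1],[[-1,0,0],0,1],[[-1,0,0],0,1],[[-1,0,0],0,1]]'; python3 -m handwheel '[[[-1,0,0],0,1],[[-1,0,0],0,1],[[-0.8,0,0],0,1],[[-0.3,0,0],0,1],[[0,0,0],0,1],[[0,0,0],0,1],[[0,0,0],0,1],[[0,0,0],0,1]]'; python3 - <<'E'
from h import *
plan(586,-69,330,0.366)
d=snap('wrist','w2'); print((-d['R'].T@d['t']).round(1))
E
```

```text
t: 5.75
tool_pos: [572.1, -6.4, 329.8]
eef_rot: [3.141, -0.0, 1.938]
wrist_force: [0.7, 1.0, -0.2]
opening: 60.4
gripper_force: 65.1
t: 6.55
tool_pos: [616.1, -118.6, 330.0]
eef_rot: [3.141, -0.001, 1.939]
wrist_force: [0.2, 0.9, -0.4]
opening: 60.4
gripper_force: 65.1
t 6.55 tcp [ 616.1 -118.6  330. ] rot [ 3.141e+00 -1.000e-03  1.939e+00] yang 0.368 j1,j7 [-0.15  0.7 ] F [ 0.2  0.9 -0.4] open 60.4 grip 65.1
shift units [ 1.427 -0.255  0.002]
turn units 0.015
[590.1 -50.6 458.8]
```

View pics/w2.png

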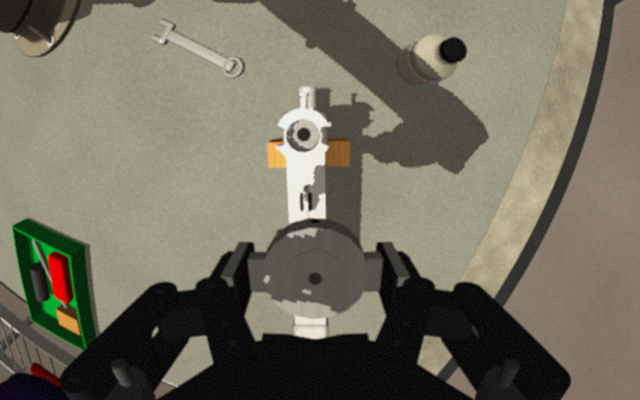

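The wrist view shows the neck flange at about (303,132), with its slots on the left and right. The gripped cap's hole is at about (315,278), and its ears run left-right between the pads. I'll enlarge the neck.

```bash
python3 - <<'E'
from h import *
d=load('w2'); im=d['pixels']
a=cv2.resize(im[100:165,268:338],None,fx=8,fy=8,interpolation=cv2.INTER_CUBIC)
cv2.imwrite('pics/crop3.png',a[:,:,::-1])
print('hole->',onz(d,(315,278),338,1),'flange c->',onz(d,(303,132),230,1))
E
```

```text
hole-> [ 616.71231846 -119.0522532   338.        ] flange c-> [588.26563269 -69.68622985 230.        ]
```

View pics/crop3.png

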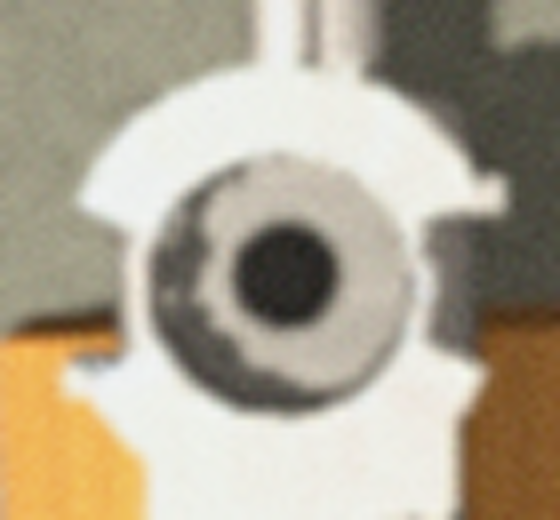

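```bash
python3 - <<'E'
from h import *
d=load('w2')
c=onz(d,(302.6,134.9),230,1); a=onz(d,(279.5,135.1),230,1); b=onz(d,(322.5,134.8),230,1); v=b-a
print('bore c',c,'slot mid',(a+b)/2,'ang',np.arctan2(v[1],v[0]))
# overlook: tank axis from the top view: neck and far hose end
e=load('top0'); 
for p in ((558,158),): 
    q=onz(e,p,190); n=onz(e,(441.2,189.7),230); w=n-q; print('ang from top', np.arctan2(w[1],w[0])-np.pi/2, n)
plan(c[0]-0.6,c[1]+0.5,260,None)
E
```

```text
bore c [588.75596987 -71.80725671 230.        ] slot mid [587.59411186 -72.20847263 230.        ] ang 0.36965471992564175
ang from top 0.37209995250914063 [584.9712244  -68.95484003 230.        ]
t 6.6 tcp [ 616. -119.  330.] rot [ 3.141e+00 -1.000e-03  1.938e+00] yang 0.367 j1,j7 [-0.15  0.7 ] F [ 0.8  0.6 -0.9] open 60.5 grip 65.1
shift units [ 1.361 -0.222  1.751]
```

```bash
python3 -m handwheel '[[[0.3,-0.1,0],0,1],[[0.5,-0.12,0],0,1],[[0.4,0,0],0,1],[[0.15,0,0.3],0,1],[[0,0,0.6],0,1],[[0,0,0.6],0,1],[[0,0,0.3],0,1],[[0,0,0],0,1]]'; python3 - <<'E'
from h import *
plan(587.8,-71.4,256,0.37)
a=snap('top','t2'); b=snap('side','s2')
print(proj(a,[588,-71.5,230]),proj(b,[588,-71.5,230]))
A=cv2.resize(a['pixels'][150:230,390:490],None,fx=4,fy=4,interpolation=cv2.INTER_CUBIC)
B=cv2.resize(b['pixels'][70:150,275:375],None,fx=4,fy=4,interpolation=cv2.INTER_CUBIC)
cv2.imwrite('pics/crop4.png',np.hstack([A,B])[:,:,::-1])
E
```

```text
t: 7.4
tool_pos: [587.2, -72.5, 255.9]
eef_rot: [-3.138, -0.002, 1.936]
wrist_force: [0.3, 0.1, -0.8]
opening: 60.5
gripper_force: 65.1
t 7.4 tcp [587.2 -72.5 255.9] rot [-3.138e+00 -2.000e-03  1.936e+00] yang 0.365 j1,j7 [-0.26  0.63] F [ 0.3  0.1 -0.8] open 60.5 grip 65.1
shift units [ 0.021  0.023 -0.002]
turn units -0.033
[442.69758528 188.13683007] [326.67272152 124.7358776 ]
```

View pics/crop4.png

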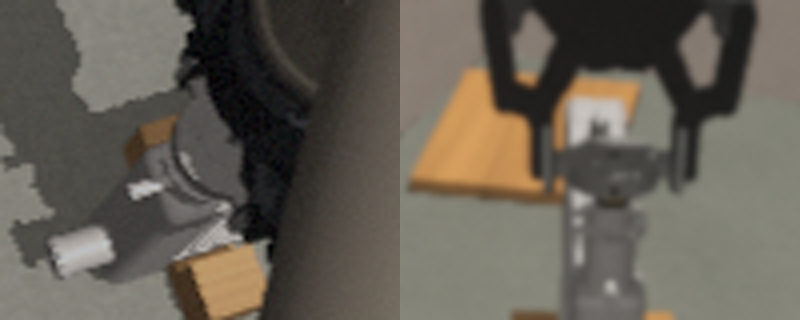

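The top view shows the gripper over the neck. In the side view the cap (crop 612,170) is over the neck (crop 608,215) with its plate just above the bore. I'll descend slowly and watch the force.

```bash
python3 -m handwheel '[[[0.02,0.02,0],0,1],[[0,0,0.1],0,1],[[0,0,0.1],0,1],[[0,0,0.1],0,1],[[0,0,0.1],0,1],[[0,0,0.07],0,1],[[0,0,0],0,1],[[0,0,0],0,1]]'; python3 -c "
from h import *
plan(587.8,-71.4,226.4,0.37)
print(arm.observe()['torque'])"
```

```text
t: 8.3
tool_pos: [588.9, -72.6, 238.8]
eef_rot: [-3.141, -0.0, 1.935]
wrist_force: [-0.5, 0.7, -1.3]
opening: 60.1
gripper_force: 65.1
t 8.3 tcp [588.9 -72.6 238.8] rot [-3.141 -0.     1.935] yang 0.364 j1,j7 [-0.26  0.63] F [-0.5  0.7 -1.3] open 60.1 grip 65.1
shift units [ 0.037 -0.015  0.311]
turn units -0.04
[-0.02118424  0.03375685  0.0567957 ]
```

```bash
python3 -m handwheel '[[[0.03,0,0.04],0,1],[[0,0,0.04],0,1],[[0,0,0.04],0,1],[[0,0,0.04],0,1],[[0,0,0],0,1],[[0,0,0],0,1],[[0,0,0],0,1],[[0,0,0],0,1]]'; python3 -c "
from h import *
plan(587.8,-71.4,226.4,0.37)
print(arm.observe()['torque'])"
```

```text
t: 9.1
tool_pos: [588.6, -71.3, 233.4]
eef_rot: [3.141, -0.0, 1.935]
wrist_force: [-2.4, 1.7, 5.1]
opening: 60.5
gripper_force: 65.7
t 9.1 tcp [588.6 -71.3 233.4] rot [ 3.141 -0.     1.935] yang 0.365 j1,j7 [-0.27  0.63] F [-2.4  1.7  5.1] open 60.5 grip 65.7
shift units [ 0.005 -0.018  0.175]
turn units -0.039
[ 0.23714064  0.44029923 -0.07247457]
```

```bash
python3 -m handwheel '[[[0,-0.02,0.03],0,1],[[0,0,0.03],0,1],[[0,0,0.03],0,1],[[0,0,0.03],0,1],[[0,0,0],0,1],[[0,0,0],0,1],[[0,0,0],0,1],[[0,0,0],0,1]]'; python3 -c "
from h import *
plan(587.8,-71.4,226.4,0.37)
print(arm.observe()['torque'])"
```

```text
t: 9.9
tool_pos: [588.5, -71.6, 229.8]
eef_rot: [3.138, 0.001, 1.936]
wrist_force: [-2.7, 0.7, 10.1]
opening: 60.5
gripper_force: 66.1
t 9.9 tcp [588.5 -71.6 229.8] rot [3.138e+00 1.000e-03 1.936e+00] yang 0.365 j1,j7 [-0.27  0.63] F [-2.7  0.7 10.1] open 60.5 grip 66.1
shift units [ 0.011 -0.015  0.086]
turn units -0.038
[ 0.23446741  0.5437224  -0.01446068]
```

```bash
python3 -m handwheel '[[[0,-0.01,0.03],0,1],[[0,0,0.03],0,1],[[0,0,0.03],0,1],[[0,0,0.03],0,1],[[0,0,0.01],0,1],[[0,0,0],0,1],[[0,0,0],0,1],[[0,0,0],0,1]]'; python3 -c "
from h import *
plan(587.8,-71.4,226.4,0.37)
print(arm.observe()['torque'])"
```

```text
t: 10.7
tool_pos: [588.5, -71.8, 226.3]
eef_rot: [3.137, 0.001, 1.936]
wrist_force: [-4.5, 2.2, 14.9]
opening: 60.4
gripper_force: 66.6
t 10.7 tcp [588.5 -71.8 226.3] rot [3.137e+00 1.000e-03 1.936e+00] yang 0.365 j1,j7 [-0.26  0.63] F [-4.5  2.2 14.9] open 60.4 grip 66.6
shift units [ 0.015 -0.014 -0.002]
turn units -0.036
[0.30507511 0.90686388 0.04192557]
```

```bash
python3 -m handwheel '[[[0.01,-0.02,0.02],0,1],[[0,0,0.01],0,1],[[0,0,0],0.3,1],[[0,0,0],0.6,1],[[0,0,0],0.6,1],[[0,0,0],0.6,1],[[0,0,0],0.6,1],[[0,0,0],0,1]]'; python3 -c "
from h import *
plan(587.8,-71.4,226.4,-1.2)
print(arm.observe()['torque'])"
```

```text
t: 11.5
tool_pos: [589.2, -72.5, 225.1]
eef_rot: [3.133, 0.001, 1.557]
wrist_force: [-0.1, 1.0, 13.2]
opening: 60.4
gripper_force: 66.4
t 11.5 tcp [589.2 -72.5 225.1] rot [3.133e+00 1.000e-03 1.557e+00] yang -0.014 j1,j7 [-0.32  0.29] F [-0.1  1.  13.2] open 60.4 grip 66.4
shift units [ 0.026 -0.035 -0.034]
turn units 8.494
[ 0.12112235  0.16787745 -0.1640132 ]
```

```bash
python3 -m handwheel '[[[0,0,0],0.6,1],[[0,0,0],0.8,1],[[0,0,0],0.8,1],[[0,0,0],0.8,1],[[0,0,0],0.8,1],[[0,0,0],0.8,1],[[0,0,0],0.8,1],[[0,0,0],0.8,1]]'; python3 -c "
from h import *
plan(587.8,-71.4,226.4,-1.2)
print(arm.observe()['torque'])"
```

```text
t: 12.3
tool_pos: [589.4, -72.4, 225.1]
eef_rot: [3.135, -0.006, 0.689]
wrist_force: [-0.3, 0.1, 12.6]
opening: 60.3
gripper_force: 66.3
t 12.3 tcp [589.4 -72.4 225.1] rot [ 3.135 -0.006  0.689] yang -0.882 j1,j7 [-0.43 -0.51] F [-0.3  0.1 12.6] open 60.3 grip 66.3
shift units [-0.015 -0.046 -0.034]
turn units 2.278
[0.03971275 0.00561831 0.19227211]
```

```bash
python3 -m handwheel '[[[0,0,0],0.6,1],[[0,0,0],0.6,1],[[0,0,0],0.6,1],[[0,0,0],0.4,1],[[0,0,0],0.2,1],[[0,0,0],0,1],[[0,0,0],0,1],[[0,0,0],0,1]]'; python3 -c "
from h import *
plan(587.8,-71.4,226.4,-1.2)
print(arm.observe()['torque'])"
```

```text
t: 13.1
tool_pos: [589.6, -72.6, 225.1]
eef_rot: [3.137, -0.008, 0.358]
wrist_force: [1.0, 0.9, 12.8]
opening: 60.4
gripper_force: 66.4
t 13.1 tcp [589.6 -72.6 225.1] rot [ 3.137 -0.008  0.358] yang -1.213 j1,j7 [-0.48 -0.8 ] F [ 1.   0.9 12.8] open 60.4 grip 66.4
shift units [-0.031 -0.043 -0.034]
turn units -0.091
[ 0.174667   -0.0683945  -0.01404696]
```

```bash
python3 -m handwheel '[[[0,0,0],0.3,1],[[0,0,0],0.3,1],[[0,0,0],0,1],[[0,0,0],0,1],[[0,0,0],0,1],[[0,0,0],0,1],[[0,0,0],0,1],[[0,0,0],0,1]]'; python3 - <<'E'
from h import *
plan(587.8,-71.4,226.4,-1.2)
print(arm.observe()['torque'])
a=snap('wrist','w3'); b=snap('side','s3')
A=cv2.resize(a['pixels'][200:340,220:400],(540,420))
B=cv2.resize(b['pixels'][80:150,290:360],(250,250))
c=np.zeros((420,800,3),np.uint8); c[:,:540]=A; c[:250,545:795]=B
cv2.imwrite('pics/crop5.png',cv2.convertScaleAbs(c,alpha=1.5)[:,:,::-1])
E
```

```text
t: 13.9
tool_pos: [589.5, -72.6, 225.1]
eef_rot: [3.137, -0.008, 0.277]
wrist_force: [-0.6, 0.1, 12.6]
opening: 60.5
gripper_force: 66.3
t 13.9 tcp [589.5 -72.6 225.1] rot [ 3.137 -0.008  0.277] yang -1.294 j1,j7 [-0.49 -0.88] F [-0.6  0.1 12.6] open 60.5 grip 66.3
shift units [-0.032 -0.04  -0.034]
turn units -0.672
[-0.04134472  0.03674175  0.67608902]
```

View pics/crop5.png

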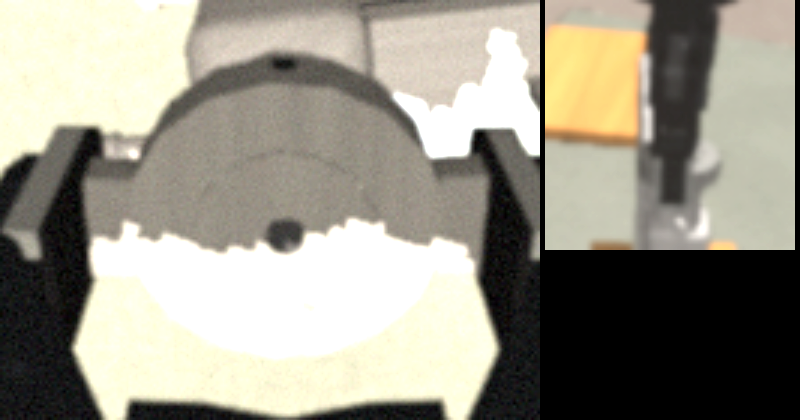

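The wrist view shows the cap seated on the neck, its ears held square between the pads (crop 90–490, 210). The turning moment rose from 0 to 0.68 N m, which indicates the stop, and the downward push of 12.6 N matches the spring nearly fully down. I'm handing it in.

```bash
python3 -c "
from bench import arm
print(arm.sign_off())"
```

```text
the job is handed in; nothing more can be done
None
```

I handed the job in at about 14 s, with the cap on the neck, turned clockwise to its stop, still gripped (about 66 N) and pressed down with about 13 N; the sign-off gave no verdict, so I don't know the judged result.

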